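Stow the parts case upright in its rack

ROBOT

A 6-joint arm with a two-finger parallel gripper is mounted at the origin on the work surface. World frame = base frame: x ahead of the robot, y to its left, z up, the work surface at z = 0. Lengths are in mm, angles in degrees, forces in N, time in s.
With the tool pointing down it reaches from about 300 to 850 mm from the base axis. Payload 4.2 kg.
Tool frame: the origin (TCP) lies midway between the tips of the shut fingers; the grasp point (between the pads) lies 19 mm behind it; z points along the fingers, y is the line along which they close (so a half turn about z gives the same grasp; the last joint's range is limited). The gripper opens to 91 mm and grips with 3 to 60 N. Pads are 32 mm wide; open, the fingers measure 118 mm over their backs; the gripper's body (76 mm by 178 mm) begins 60 mm behind the grasp point.
Start: joints at [-71.562, 18.312, 89.639, -0, 72.044, -1.146], TCP at [192.735, -541.755, 191.576] pointing down, gripper open.
Joint ranges: [-177.97, 177.97], [-48.28, 115.42], [12.27, 149.76], [-77.06, 257.06], [2.81, 150.46], [-146.56, 146.56]. Speed limits (degrees/s): [147.25, 147.25, 180, 180, 180, 180].

INTERFACE

Orientations are given as [roll, pitch, yaw] about the fixed x, y, z axes, in that order (R = Rz(yaw) Ry(pitch) Rx(roll)).
In Python, from workcell import env gives the robot as it stands.
- The arm moves only by the tool send_rows, never from a script. Its argument "steps" is a list that holds one entry, the list of rows, each a list of 5 numbers: the shift along the tool's x, y, z scaled (see below), then the turn about the tool's z scaled (see below), then the opening, from 0 (shut) to 1 (fully open). In form: [[[dx, dy, dz, yaw, fingers], ...]]. A call has 1 to 5 rows; each row shifts and turns the commanded pose from where the row before left it, along the tool's axes as they then stand; what a row does not reach is not made up. The controller multiplies each number of a shift by 0.04 m and each number of a turn by 0.12 rad. A row lasts 1/12 s, in which the tool goes at most 41.7 mm and 7.16 degrees, less where a joint would pass 70% of its speed; a pose out of reach is approached as far as the arm can. A call with a number of a shift or a turn outside -1 to 1 is refused whole. A call with a gripper value outside its range is refused whole. The fingers move at their own pace and stop on an object; "squeeze" is the grip in N (left out, the last holds). Time passes only in rows, so rows that do not move let the fingers close. It gives the time, the measured TCP pose, the force, the opening and the grip force at its end, in the units of the state.
- env.state(): the state, without advancing time (a new reading comes with each control period).
- env.grab_frame(name): name is "scene" or "top"; returns a dict with "pixels" (420x560x3 uint8, red, green, blue), "depth" (420x560 float32, mm along the optical axis (not along the pixel's ray), 0 where there is no reading), "intrinsics" (3x3 intrinsics, pixels), "cam_to_world" (4x4, takes a point from camera to world coordinates). Camera axes: x right, y down, z forward; pixel columns grow to the right and rows downward; lengths in mm; the calibration is good to about 2 mm. A picture is of the moment at which its call begins.
- env.job_done(): hands the job in; it is judged then, once.
The state is a dict: "time_s": time; "qpos": joint angles; "qvel": joint speeds; "effort": joint torques, N m; "ee_pos": TCP position; "ee_rot": TCP orientation; "force": force on the tool from outside, world axes, zero at the start; "torque": the same for the moment, N m; "gripper_width": finger opening in mm; "gripper_force": force on a finger pad.
Only numpy, scipy, OpenCV 4.12 (cv2) and the standard library are available. Lean on these libraries where they do the work, as an engineer would, in place of code of your own. Each camera call takes 0.05 s, during which the arm holds its last target. There are 200 camera calls.

TASK

On the drone repair bench, first take the small flat box off the lying parts case and put it squarely on top of the pile of two boxes just like it. Then tip the parts case up so that it stands upright on its short edge on the rack's platform, square and back against the two wire posts, and finally swing the rack's retaining bar fully shut in front of it. Leave the pile where it is and everything else on the bench undisturbed.

Things in the scene. Friction and masses are not known exactly. Their poses are not given: they have to be found in the camera images.
- rack: Fixed plywood platform, 115 (x) x 200 (y) x 60 mm (z), flat top at z = 60 mm, place and yaw vary. Origin: centre of its underside; x points from its front (robot side) to its back. At the back two upright 8 mm steel posts at y = +38 and -38 mm, 169 mm high, joined at the top. A pivot post at x = 8, y = 88 mm, 121 mm high, carries the retaining bar.
- backrest (a point): Middle of the backrest's foot: on the platform's top (z = 60 mm), midway between the two posts, in the plane of their front faces, 57.5 mm behind the rack's origin. A case standing upright against the posts has its underside face 36 mm in front of this plane and its origin 80 mm above the platform; it is stable there.
- case: Closed flat grey plastic parts case, 160 (x) x 110 (y) x 36 mm (z), about 0.35 kg (0.25 to 0.5). Origin: centre of its underside as it lies. It starts flat on the platform, x towards the rack's back within 0.07 rad, 5 to 18 mm short of the posts, its front part overhanging the platform's front by 50 to 63 mm. Standing on its back short edge, its x axis is vertical.
- case_front (a point): Middle of the case's lower front edge (-x end of the underside, 80 mm from its origin), 60 mm above the table at the start with nothing under it. A push on the front face slides the case back to the posts. Lifted here, the case tips up: its lower back edge slides 36 mm forward on the platform while its upper back edge slides down the posts.
- part_box: Small flat white plastic box, 70 (x) x 46 (y) x 22 mm (z), 70 g, lying on top of the case at the start. Origin: centre of its underside.
- pile_top: Upper box of a pile of two on the table, same as part_box, loose. Origin: centre of its underside (z = 22 mm). Part_box belongs on top of it, same direction (a half turn makes no difference), edges in line.
- pile_low: Lower box of the pile, same box, loose, on the table. Origin: centre of its underside. The pile's place and yaw vary.
- gate (a joint): Angle of the retaining bar about its upright pivot, rad. 0 = shut (stop): it lies along the rack's -y, in front of a standing case with about 9 mm of room. It grows as the bar swings towards the robot: 1.57 points to the rack's -x, 2.4 (stop) forward and outward to +y. Starts at 1.8 to 2.3, stays where left (under 1 N to move). Bar 8 mm thick, 12 mm high, 130 mm long.
- gate_hinge (a point): On the pivot axis at the bar's mid height: x = 8, y = 88, z = 130 mm in the rack's frame. To shut the bar, push it from its outer side (the side away from the case).
- gate_grip (a point): Centre of the short upright black peg (12 mm thick, reaching 34 mm above the bar's mid height) at the bar's free end, 126 mm from the pivot axis.
- spool: Bystander: black wire spool standing on end, 52 mm across, 40 mm high. Origin: centre of its underside.
- screwdriver: Bystander: screwdriver, 170 mm, lying on the table. Origin: on its underside.
- bottle: Bystander: small bottle with a black cap, 46 mm across, 115 mm high. Origin: centre of its underside.
- motor: Bystander: small dark motor, 28 mm across, 30 mm high with its shaft. Origin: centre of its underside.
- drone: Bystander: small four-arm black drone frame, about 185 mm square, 35 mm high. Origin: under its centre.
- tape: Bystander: black ring of tape lying flat, 84 mm across, 19 mm high. Origin: centre of its underside.
- big_box: Bystander: flat cardboard box, 130 x 90 x 32 mm, lying by itself on the left. Origin: centre of its underside.
Mind the look-alikes: they are no part of the job. What is shaped like the case but blue or orange is not meant.

How it is judged (in metres and radians):
On the way, in this order (a step that is already met when the one before it is completed fails the run):
1. the small box lies squarely on the pile, released, before the case is tipped up (horizontal distance between part_box and pile_top below 0.009 m and angle between the x axis of part_box and the x axis of pile_top, either way round below 0.14 rad and angle between the z axis of part_box and the z axis of pile_top, either way round below 0.08 rad and z of part_box in the frame of pile_top between 0.018 and 0.026 m and horizontal distance between pile_top and pile_low below 0.009 m and angle between the x axis of pile_top and the x axis of pile_low, either way round below 0.14 rad and z of pile_top in the frame of pile_low between 0.018 and 0.026 m and distance of pile_low from where it was at the start of the episode below 0.04 m and contact force between part_box and the fingers below 0.05 N and angle between the z axis of case and the z axis of rack, either way round below 0.2 rad), for 0.2 s.
2. the case stands upright against the posts while the bar is still open (angle between the x axis of case and the z axis of rack, either way round below 0.09 rad and angle between the y axis of case and the y axis of rack, either way round below 0.14 rad and x of case in the frame of rack between 0.01 and 0.03 m and y of case in the frame of rack between -0.025 and 0.025 m and z of case in the frame of rack between 0.132 and 0.148 m and value of joint gate above 0.5 rad), for 0.2 s.
3. the bar is swung shut (value of joint gate below 0.12 rad), for 0.2 s.
At the end, for the whole second after the job is handed in: Box on the pile, pile in line: centres within 9 mm, edges within 8 deg, pile moved under 40 mm. Case upright on the platform within 5 deg, square within 8 deg, within about 10 mm of the posts and 25 mm of the rack's middle line. Bar shut within 0.12 rad. All at rest (horizontal distance between part_box and pile_top below 0.009 m and angle between the x axis of part_box and the x axis of pile_top, either way round below 0.14 rad and angle between the z axis of part_box and the z axis of pile_top, either way round below 0.08 rad and z of part_box in the frame of pile_top between 0.018 and 0.026 m and horizontal distance between pile_top and pile_low below 0.009 m and angle between the x axis of pile_top and the x axis of pile_low, either way round below 0.14 rad and z of pile_top in the frame of pile_low between 0.018 and 0.026 m and distance of pile_low from where it was at the start of the episode below 0.04 m and angle between the x axis of case and the z axis of rack, either way round below 0.09 rad and angle between the y axis of case and the y axis of rack, either way round below 0.14 rad and x of case in the frame of rack between 0.01 and 0.03 m and y of case in the frame of rack between -0.025 and 0.025 m and z of case in the frame of rack between 0.132 and 0.148 m and linear speed of each of case, part_box below 0.02 m/s and angular speed of case below 0.1 rad/s and value of joint gate below 0.12 rad); the robot touches nothing.
It fails at once if the case falls off the rack (height (world z) of case below 0.035 m).
It fails at once if a bystander is moved by more than 30 mm (distance of any of spool, screwdriver, bottle, motor, drone, tape, big_box from where it was at the start of the episode above 0.03 m).
It also fails if it takes over 67 s, if anything falls off the work surface, if the arm or the gripper's body presses on something with over 40 N, if the wrist force passes 120 N, or if a joint passes its speed limit or range.

## Working session

There is one attempt and no reset: what is moved stays moved. The work goes in short steps, Python scripts to look and compute and a tool call to move; the robot and the scene stay as the last step left them, time stands still between calls to the robot, and variables do not carry over. Pictures are saved under pics/ and viewed, at most 10 in all, crops included, and the job is handed in when it is done.

Besides the shell and the picture viewer there is one more tool, called after "Request:" as name(argument=value, ...) on one line, values as JSON. send_rows: Moves the arm, as the interface text tells. Shifts and turns lie within -1 to 1; 1 stands for 0.04 m of shift or 0.12 rad of turn. Its arguments: {"type":"object","properties":{"steps":{"type":"array"},"squeeze":{"type":"number"}},"required":["steps"]}

```bash
ls; mkdir -p pics; cat > h.py <<'E'
import numpy as np,cv2
from workcell import env
def grab(n,save=None):
    f=env.grab_frame(n)
    if save: cv2.imwrite('pics/'+save,cv2.cvtColor(f['pixels'],cv2.COLOR_RGB2BGR))
    K=f['intrinsics'];d=f['depth'];v,u=np.indices(d.shape)
    P=np.stack([(u-K[0,2])/K[0,0]*d,(v-K[1,2])/K[1,1]*d,d],-1)
    T=np.array(f['cam_to_world']);W=P@T[:3,:3].T+T[:3,3]
    W[d<=0]=np.nan
    return f,W
E
python3 - <<'E'
from h import *
for n in('scene','top'):
    f,W=grab(n,n+'0.png'); np.savez(n+'0.npz',W=W,p=f['pixels'],K=f['intrinsics'],T=f['cam_to_world'])
    print(n,f['intrinsics'],f['cam_to_world'])
print(env.state())
E
```

```text
pics
scene [[408.98877591   0.         283.3577432 ]
 [  0.         408.98877591 201.05836962]
 [  0.           0.           1.        ]] [[ 2.56213100e-01  5.30615312e-01 -8.07961780e-01  1.35703502e+03]
 [ 9.66332875e-01 -1.20220452e-01  2.27481465e-01 -1.64511281e+02]
 [ 2.35716178e-02 -8.39043762e-01 -5.43553074e-01  7.28106682e+02]
 [ 0.00000000e+00  0.00000000e+00  0.00000000e+00  1.00000000e+00]]
top [[461.27598899   0.         278.39269404]
 [  0.         461.27598899 199.89747588]
 [  0.           0.           1.        ]] [[-2.28806336e-02 -9.81348178e-01  1.90872290e-01  2.25682463e+02]
 [-9.99737993e-01  2.25838779e-02 -3.73019717e-03  1.04474006e+02]
 [-6.50014293e-04 -1.90907629e-01 -9.81607791e-01  1.34764425e+03]
 [ 0.00000000e+00  0.00000000e+00  0.00000000e+00  1.00000000e+00]]
{'time_s': 0.1, 'qpos': array([-7.15626633e+01,  1.83478552e+01,  8.96998590e+01, -2.77644433e-04,
        7.20441916e+01, -1.14542953e+00]), 'qvel': array([ 0.07529391, -0.08547176, -0.13890753,  0.07422478, -0.0671018 ,
       -0.03953723]), 'effort': array([-1.20686014e-03, -4.13335419e+01, -2.32509309e+01,  7.27523211e-02,
        4.21980664e-02, -4.62025127e-05]), 'ee_pos': array([ 192.56940519, -541.27154152,  190.80261737]), 'ee_rot': array([-1.79908107e+02, -1.57328303e-03,  1.95828508e+01]), 'force': array([-0.45944435, -0.68111412,  0.18953294]), 'torque': array([-0.05786572,  0.01731801,  0.00910595]), 'gripper_force': 0.0, 'gripper_width': 90.951888292894}
```

View pics/top0.png

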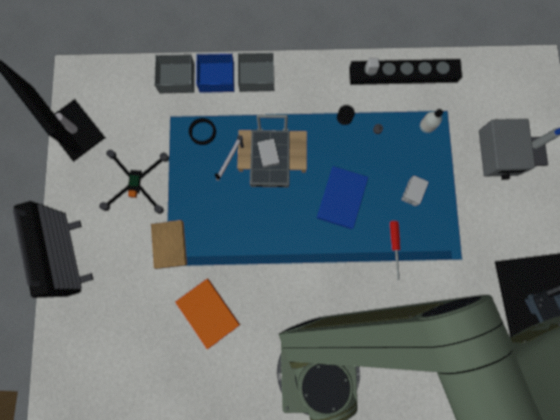

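View pics/scene0.png

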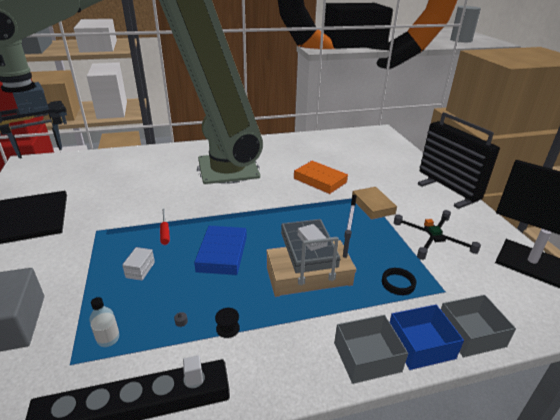

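The top view shows the rack at about (272,150), the case with the white box at (268,152), the bar running from (238,140) to (218,178), and the pile at (415,190). The scene view shows the same things from behind. Next I'll measure their poses.

```bash
cat >> h.py <<'E'
def rect(W,m,name):
    n,l,s,_=cv2.connectedComponentsWithStats(m.astype(np.uint8))
    if n<2: print(name,'none');return
    i=1+np.argmax(s[1:,4]);k=l==i
    q=W[k][:,:2].astype(np.float32);r=cv2.minAreaRect(q);c=q.mean(0)
    ev=cv2.PCACompute(q,None)[1][0] if 0 else np.linalg.eigh(np.cov(q.T))[1][:,1]
    uv=np.argwhere(k).mean(0)[::-1]
    print(name,'n',k.sum(),'uv',uv.round(1),'rect c',np.round(r[0],1),'size',np.round(r[1],1),'ang',round(r[2],1),'mean',c.round(1),'pca',round(np.degrees(np.arctan2(ev[1],ev[0]))%180,1),'z',np.median(W[k][:,2]).round(1))
def box(W,x0,x1,y0,y1,z0,z1):
    return (W[...,0]>x0)&(W[...,0]<x1)&(W[...,1]>y0)&(W[...,1]<y1)&(W[...,2]>z0)&(W[...,2]<z1)
E
python3 - <<'E'
from h import *
for n in('top','scene'):
    z=np.load(n+'0.npz');W=z['W'];p=z['p'].astype(int)
    print(n); 
    sat=p.max(2)-p.min(2); mx=p.max(2)
    rect(W,box(W,500,720,-320,-150,50,80),'pile')
    rect(W,box(W,500,900,0,260,110,126),'part')
    rect(W,box(W,500,900,0,260,88,104),'case')
    rect(W,box(W,500,900,0,260,50,75),'platform')
    rect(W,box(W,500,900,0,260,50,75)&(p[...,0]-p[...,2]>30),'platwood')
    rect(W,box(W,500,900,0,350,127,145),'bar')
    rect(W,box(W,500,900,0,350,152,180),'high')
    rect(W,box(W,500,900,0,350,205,245),'postop')
    for u,v in ((268,150),(415,190),(240,140),(218,177),(272,115)) if n=='top' else ((311,236),(140,255),(346,255),(352,197)): print(u,v,W[v,u].round(0),p[v,u])
for n,c in(('top',(130,80,330,210)),('scene',(240,170,420,310))):
    a=cv2.imread(f'pics/{n}0.png')[c[1]:c[3],c[0]:c[2]]; cv2.imwrite(f'pics/{n}c.png',cv2.resize(a,None,fx=4,fy=4,interpolation=2))
E
```

```text
top
pile none
part n 409 uv [268.1 151.9] rect c [602.8 125.3] size [71.7 46.1] ang 11.9 mean [601.5 125.2] pca 12.3 z 116.8
case n 1717 uv [270.2 158.2] rect c [594.2 121.7] size [109.7 161.9] ang 88.4 mean [589.6 120. ] pca 175.9 z 95.2
platform n 644 uv [298.  149.6] rect c [624.3  39.2] size [ 47.2 114.2] ang 88.1 mean [624.2  39.1] pca 178.4 z 58.8
platwood n 586 uv [297.5 150.1] rect c [623.5  40.7] size [ 44.4 112.4] ang 88.0 mean [622.8  40.7] pca 178.5 z 58.8
bar n 171 uv [230.4 154.5] rect c [583.7 230.5] size [ 15.4 137.8] ang 63.1 mean [591.2 228. ] pca 151.7 z 134.3
high n 98 uv [272.4 115.2] rect c [690.2 111.9] size [81.6  8.8] ang 87.4 mean [689.5 110.9] pca 87.8 z 165.8
postop none
268 150 [608. 126. 112.] [141 143 145]
415 190 [ 499. -296.   43.] [140 143 144]
240 140 [631. 201. 137.] [64 66 68]
218 177 [524. 259. 153.] [12 12 16]
272 115 [690. 112. 167.] [103 111 115]
scene
pile none
part n 279 uv [311.  232.9] rect c [600.9 122.5] size [65.1 47.9] ang 10.9 mean [599.4 121.9] pca 25.2 z 114.2
case n 1250 uv [307.7 243. ] rect c [605.8 119.2] size [110.8 179.3] ang 87.8 mean [608.8 111.4] pca 178.2 z 92.9
platform n 1591 uv [304.9 265.2] rect c [607.4 113.9] size [200.3 179.2] ang 87.7 mean [649.4  93.7] pca 75.3 z 56.7
platwood n 730 uv [281.4 265.2] rect c [627.6  42.3] size [ 60.8 116.7] ang 89.2 mean [633.6  38.6] pca 179.9 z 56.3
bar n 138 uv [350.  220.1] rect c [587.3 228.9] size [ 14.8 139. ] ang 62.4 mean [593.1 226.4] pca 151.7 z 132.6
high n 150 uv [319.6 241.2] rect c [691.2 110.9] size [84.1  8.7] ang 88.4 mean [692.4 108.8] pca 88.0 z 163.6
postop none
311 236 [611. 118. 114.] [172 172 178]
140 255 [ 497. -297.   40.] [170 172 178]
346 255 [644. 203.  64.] [52 49 50]
352 197 [530. 255. 158.] [43 41 42]
```

View pics/topc.png

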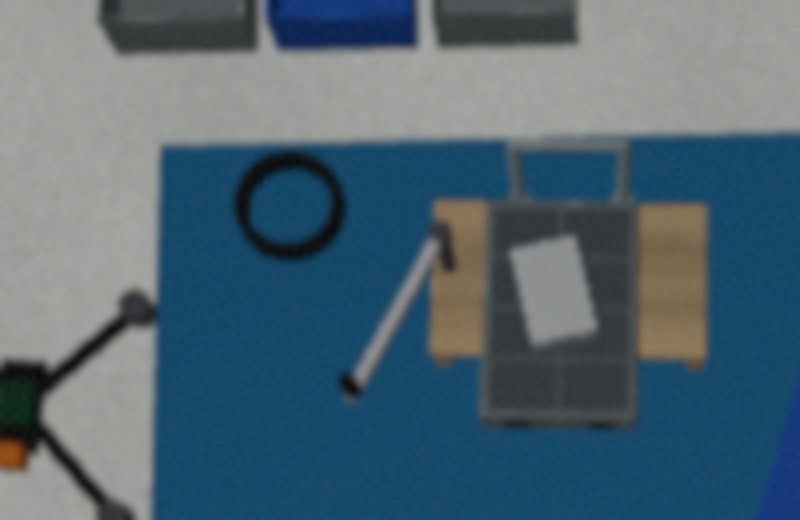

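```bash
cat >> h.py <<'E'
def plan(x,y,z,yaw=None):
    s=env.state();p=s['ee_pos'];a=s['ee_rot'][2]
    if yaw is not None: print('turn',round(((a-yaw+180)%360-180)/6.875,2)); a=yaw
    c,n=np.cos(np.radians(a)),np.sin(np.radians(a));d=np.array([x,y,z])-p
    print('t',round(s['time_s'],1),'pos',p.round(1),'yaw',s['ee_rot'][2].round(1),'shift total',np.round([(c*d[0]+n*d[1])/40,(n*d[0]-c*d[1])/40,-d[2]/40],3))
E
python3 - <<'E'
from h import *
for n in('top','scene'):
    z=np.load(n+'0.npz');W=z['W'];p=z['p'].astype(int)
    rect(W,box(W,430,580,-380,-220,36,56),n+'pile')
    rect(W,box(W,430,580,-380,-220,15,56),n+'pileall')
    rect(W,box(W,430,580,-380,-220,10,56)&(p.min(2)>100),n+'pilewhite')
plan(602.5,125,190,12)
E
```

```text
toppile n 391 uv [416.2 189. ] rect c [ 503.2 -300.4] size [47.2 71.8] ang 63.7 mean [ 502.4 -300.1] pca 155.4 z 42.6
toppileall n 452 uv [415.2 189.7] rect c [ 503.1 -300.5] size [47.2 71.9] ang 64.0 mean [ 500.9 -297.8] pca 156.2 z 42.1
toppilewhite n 446 uv [415. 190.] rect c [ 502.9 -300.3] size [46.5 71.5] ang 64.6 mean [ 500.2 -297.2] pca 156.2 z 41.9
scenepile n 372 uv [137.2 258.1] rect c [ 504.7 -302.1] size [47.8 73.4] ang 62.9 mean [ 508.  -302.9] pca 155.6 z 40.3
scenepileall n 580 uv [137.9 261.3] rect c [ 504.6 -302. ] size [48.2 75.8] ang 63.2 mean [ 514.3 -301.8] pca 148.5 z 39.2
scenepilewhite n 616 uv [138.1 261.8] rect c [ 504.8 -302. ] size [48.2 76.2] ang 63.1 mean [ 514.8 -301.4] pca 147.3 z 39.0
turn 1.1
t 0.1 pos [ 192.6 -541.3  190.8] yaw 19.6 shift total [ 13.487 -14.162   0.02 ]
```

Request:
send_rows(steps=[[[0,0,0,0.55,0.8],[0,0,0,0.55,0.8],[0.4,-0.42,0,0,0.8],[0.67,-0.71,0,0,0.8],[0.67,-0.71,0,0,0.8]]])

```text
time_s: 0.52
ee_pos: [245.4, -454.5, 190.8]
ee_rot: [-179.9, 0.0, 11.9]
force: [0.9, 0.0, -0.0]
gripper_width: 72.8
gripper_force: 0.0
```

Request:
send_rows(steps=[[[0.67,-0.71,0,0,0.8],[0.67,-0.71,0,0,0.8],[0.67,-0.71,0,0,0.8],[0.67,-0.71,0,0,0.8],[0.67,-0.71,0,0,0.8]]])

```text
time_s: 0.93
ee_pos: [347.3, -286.6, 191.3]
ee_rot: [-180.0, 0.0, 12.0]
force: [1.0, -0.6, -0.4]
gripper_width: 72.9
gripper_force: 0.0
```

Request:
send_rows(steps=[[[0.67,-0.71,0,0,0.8],[0.67,-0.71,0,0,0.8],[0.67,-0.71,0,0,0.8],[0.67,-0.71,0,0,0.8],[0.67,-0.71,0,0,0.8]]])

```text
time_s: 1.35
ee_pos: [448.8, -119.8, 191.4]
ee_rot: [180.0, 0.0, 12.0]
force: [0.7, -0.5, -0.1]
gripper_width: 73.0
gripper_force: 0.0
```

Request:
send_rows(steps=[[[0.67,-0.71,0,0,0.8],[0.67,-0.71,0,0,0.8],[0.67,-0.71,0,0,0.8],[0.67,-0.71,0,0,0.8],[0,0,0,0,0.8]]])

```text
time_s: 1.77
ee_pos: [532.7, 17.2, 190.9]
ee_rot: [-179.9, -0.1, 12.3]
force: [-0.0, -0.1, 0.2]
gripper_width: 72.8
gripper_force: 0.0
```

```bash
python3 - <<'E'
from h import *
plan(602.5,125,103,12)
E
```

```text
turn 0.05
t 1.8 pos [532.7  17.2 190.9] yaw 12.3 shift total [ 2.268 -2.273  2.197]
```

Request:
send_rows(steps=[[[0.6,-0.6,0,0.05,0.75],[0.6,-0.6,0,0,0.75],[0.6,-0.6,0,0,0.75],[0.468,-0.473,0.5,0,0.75],[0,0,0.7,0,0.75]]])

```text
time_s: 2.18
ee_pos: [604.4, 123.4, 144.8]
ee_rot: [-179.9, -0.5, 11.9]
force: [1.5, -0.2, -0.1]
gripper_width: 68.3
gripper_force: 0.0
```

Request:
send_rows(steps=[[[0,0,0.6,0,0.75],[0,0,0.42,0,0.75],[0,0,0,0,0.75],[0,0,0,0,0.3],[0,0,0,0,0.3]]], squeeze=12)

```text
time_s: 2.6
ee_pos: [600.7, 119.1, 103.9]
ee_rot: [180.0, -0.1, 11.7]
force: [-0.4, 0.1, 0.3]
gripper_width: 57.9
gripper_force: 0.0
```

Request:
send_rows(steps=[[[0,0,0,0,0.3],[0,0,0,0,0.3],[0,0,0,0,0.3],[0,0,0,0,0.3]]])

```text
time_s: 2.93
ee_pos: [600.3, 119.2, 103.5]
ee_rot: [180.0, -0.1, 11.7]
force: [0.5, 0.5, -0.5]
gripper_width: 31.7
gripper_force: 0.0
```

```bash
python3 - <<'E'
from h import *
plan(602.5,125,190,-25.7)
f,W=grab('top');rect(W,box(W,500,720,0,260,108,126),'part')
E
```

```text
turn 5.44
t 2.9 pos [600.3 119.2 103.5] yaw 11.7 shift total [-0.012 -0.154 -2.162]
part n 5 uv [285.8 122.2] rect c [685.9  72.9] size [2.8 6.5] ang 26.7 mean [685.6  74. ] pca 122.5 z 121.6
```

```bash
python3 - <<'E'
from h import *
f,W=grab('scene','s1.png');a=cv2.imread('pics/s1.png')[130:310,220:420];cv2.imwrite('pics/s1c.png',cv2.resize(a,None,fx=3.3,fy=3.3,interpolation=2))
print(env.state())
E
```

```text
{'time_s': 3.0333, 'qpos': array([ 1.01641775e+01,  2.52854477e+01,  9.21028943e+01, -6.60062718e-03,
        6.25724397e+01,  8.84954948e+01]), 'qvel': array([-0.00670674,  0.28552642,  0.17473074, -0.00332567, -0.02746845,
       -0.0255191 ]), 'effort': array([-1.90641393e-02, -4.61226976e+01, -2.15835357e+01,  3.27266345e-02,
       -8.01547919e-02,  3.25557949e-05]), 'ee_pos': array([600.0625045 , 119.22717199, 103.13507189]), 'ee_rot': array([ 1.79993112e+02, -3.90507275e-02,  1.16717234e+01]), 'force': array([0.46931482, 0.01811602, 0.30749686]), 'torque': array([ 0.02900109, -0.00514245,  0.00275668]), 'gripper_force': 0.0, 'gripper_width': 27.731160521425853}
```

View pics/s1c.png

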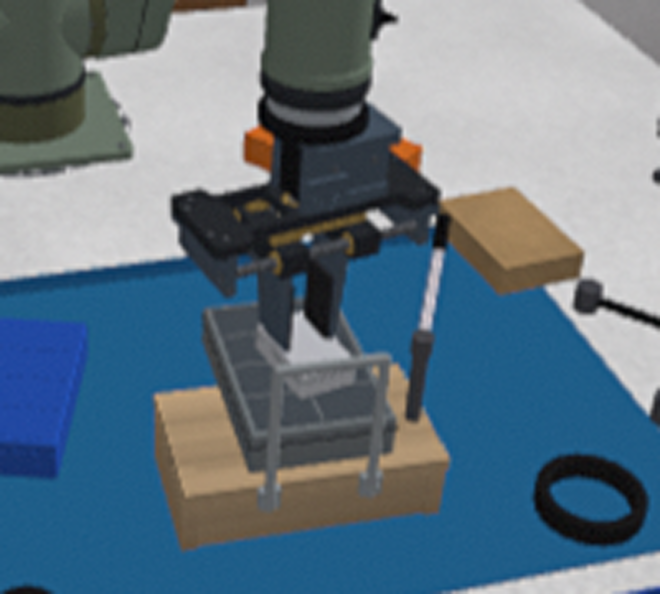

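```bash
python3 - <<'E'
from h import *
f,W=grab('scene');p=f['pixels'].astype(int)
rect(W,box(W,480,690,60,190,104,130)&(p.min(2)>120),'white')
rect(W,box(W,480,690,60,190,60,130)&(p.min(2)>120),'white2')
for u,v in((303,232),(303,222),(317,228),(317,215),(310,228),(312,240),(300,238),(324,238),(312,246)): print(u,v,W[v,u].round(0),p[v,u])
rect(W,box(W,480,690,60,190,86,99),'case')
E
```

```text
white n 165 uv [314.  234.6] rect c [604.2 121.6] size [63.9 44.5] ang 20.2 mean [607.9 127.1] pca 179.5 z 114.4
white2 n 169 uv [314.2 234.5] rect c [590.4 141. ] size [50.5 91.4] ang 64.4 mean [607.  127.8] pca 169.8 z 114.3
303 232 [611.  97. 130.] [52 58 67]
303 222 [616.  94. 164.] [44 51 60]
317 228 [607. 134. 133.] [18 16 19]
317 215 [604. 132. 169.] [23 22 25]
310 228 [579. 126. 113.] [187 188 194]
312 240 [684.  94. 163.] [148 152 155]
300 238 [589.  98.  94.] [ 95  98 103]
324 238 [627. 146. 115.] [168 171 175]
312 246 [640. 112. 107.] [113 114 116]
case n 532 uv [293.5 240.3] rect c [601.4  78.7] size [ 44.9 177.2] ang 81.7 mean [590.1  80.3] pca 172.4 z 92.7
```

```bash
python3 - <<'E'
from h import *
f,W=grab('scene');K=f['intrinsics'];Ti=np.linalg.inv(f['cam_to_world'])
def pr(q):
    c=Ti[:3,:3]@np.array(q)+Ti[:3,3]; return (K@c/c[2])[:2].round(1)
for q in((600,105,103),(600,133,103),(600,105,118),(600,133,118),(600,119,182)):print(q,pr(q))
q=W[...,:];m=box(W,560,640,70,175,100,175)&(f['pixels'].max(2)<90)
print(W[m].min(0),m.sum());
for z in range(100,175,6):
    k=m&(abs(W[...,2]-z)<3)
    if k.sum(): print(z,k.sum(),W[k].min(0).round(0),W[k].max(0).round(0))
s=env.state();print(s['gripper_width'],s['gripper_force'],s['ee_pos'])
E
```

```text
(600, 105, 103) [304.3 237.6]
(600, 133, 103) [315. 236.]
(600, 105, 118) [304.6 232.7]
(600, 133, 118) [315.4 231.2]
(600, 119, 182) [311.6 210.5]
[580.8147214   88.74235462 122.5479882 ] 331
124 12 [583. 129. 123.] [612. 138. 127.]
130 27 [582.  92. 128.] [624. 142. 132.]
136 43 [581.  92. 133.] [624. 142. 139.]
142 37 [584.  91. 139.] [623. 144. 145.]
148 42 [581.  91. 145.] [623. 144. 151.]
154 39 [582.  91. 151.] [624. 144. 157.]
160 40 [585.  90. 157.] [626. 141. 163.]
166 44 [586.  89. 163.] [624. 144. 169.]
172 47 [589.  89. 169.] [623. 144. 175.]
27.550179560338 0.0 [599.94864038 119.23386837 102.87673668]
```

The view shows the fingers above the box, not around it: their lowest visible pixels are near z=122, although the TCP reads 103. I'll reopen, recentre and go down while checking the force.

```bash
python3 - <<'E'
from h import *
plan(602.5,124.5,91,12)
E
```

```text
turn -0.05
t 3.1 pos [599.9 119.2 102.9] yaw 11.7 shift total [ 0.09  -0.116  0.297]
```

Request:
send_rows(steps=[[[0,0,-0.1,-0.05,0.75],[0,0,0,0,0.75],[0,0,0,0,0.75],[0,0,0,0,0.75],[0,0,0,0,0.75]]])

```text
time_s: 3.55
ee_pos: [599.9, 119.2, 106.7]
ee_rot: [180.0, 0.0, 12.0]
force: [0.0, 0.0, 0.4]
gripper_width: 57.8
gripper_force: 0.0
```

Request:
send_rows(steps=[[[0.09,-0.11,0,0,0.75],[0,0,0.1,0,0.75],[0,0,0.1,0,0.75],[0,0,0.1,0,0.75],[0,0,0,0,0.75]]])

```text
time_s: 3.97
ee_pos: [601.6, 124.2, 93.3]
ee_rot: [180.0, 0.1, 12.0]
force: [-0.2, 0.3, 0.1]
gripper_width: 68.2
gripper_force: 0.0
```

```bash
python3 - <<'E'
from h import *
f,W=grab('scene');
m=box(W,560,650,60,190,90,175)&(f['pixels'].max(2)<90)
for z in range(92,150,6):
    k=m&(abs(W[...,2]-z)<3)
    if k.sum(): print(z,k.sum(),W[k].min(0).round(0),W[k].max(0).round(0))
plan(602.5,124.5,85,12); print(env.state()['force'],env.state()['gripper_width'])
E
```

```text
92 293 [560.  62.  90.] [650. 168.  95.]
98 14 [568.  71.  95.] [647. 167.  96.]
110 5 [588.  88. 108.] [626. 159. 113.]
116 27 [584.  77. 114.] [628. 165. 119.]
122 40 [581.  77. 119.] [629. 167. 125.]
128 33 [581.  76. 125.] [630. 167. 131.]
134 43 [581.  76. 131.] [631. 166. 137.]
140 41 [580.  75. 137.] [632. 169. 143.]
146 37 [579.  75. 143.] [629. 168. 149.]
turn 0.0
t 4.0 pos [601.9 124.2  93.8] yaw 12.0 shift total [ 0.016 -0.004  0.22 ]
[-0.47791073 -0.38781415  0.03764344] 68.53669551986856
```

Request:
send_rows(steps=[[[0,0,0.13,0,0.75],[0,0,0.12,0,0.75],[0,0,0,0,0.35],[0,0,0,0,0.35],[0,0,0,0,0.35]]], squeeze=12)

```text
time_s: 4.43
ee_pos: [602.6, 124.3, 84.7]
ee_rot: [180.0, -0.0, 12.0]
force: [0.8, -0.5, -0.3]
gripper_width: 51.1
gripper_force: 0.0
```

Request:
send_rows(steps=[[[0,0,0,0,0.35],[0,0,0,0,0.35],[0,0,0,0,0.35]]])

```text
time_s: 4.68
ee_pos: [602.7, 124.4, 84.9]
ee_rot: [180.0, -0.0, 12.0]
force: [-0.3, -0.5, 0.2]
gripper_width: 45.7
gripper_force: 12.0
```

Request:
send_rows(steps=[[[0,0,-0.3,0,0.35],[0,0,-0.5,0.9,0.35],[0,0,-0.5,0.9,0.35],[0,0,0,0.9,0.35],[0,0,0,0.9,0.35]]])

```text
time_s: 5.1
ee_pos: [603.5, 124.5, 138.5]
ee_rot: [-179.9, -0.2, -13.0]
force: [-0.3, -0.3, -0.7]
gripper_width: 46.0
gripper_force: 12.0
```

Request:
send_rows(steps=[[[0,0,0,0.9,0.35],[0,0,0,0.95,0.35],[0,0,0,0,0.35]]])

```text
time_s: 5.35
ee_pos: [602.4, 124.2, 136.7]
ee_rot: [180.0, -0.0, -25.6]
force: [0.3, -0.0, -1.2]
gripper_width: 45.9
gripper_force: 12.0
```

```bash
python3 - <<'E'
from h import *
plan(503.3,-300.7,60,-25.7);print(env.state()['gripper_width'])
E
```

```text
turn 0.02
t 5.3 pos [602.4 124.2 136.7] yaw -25.6 shift total [ 2.374 10.647  1.918]
45.90089070624825
```

12 rows of about 0.2, 0.887.

Request:
send_rows(steps=[[[0.1,0.45,0,0.02,0.35],[0.2,0.9,0,0,0.35],[0.2,0.9,0,0,0.35],[0.2,0.9,0,0,0.35],[0.2,0.9,0,0,0.35]]])

```text
time_s: 5.77
ee_pos: [564.4, -38.7, 136.7]
ee_rot: [180.0, -0.0, -25.4]
force: [0.7, -0.9, -0.3]
gripper_width: 45.7
gripper_force: 12.0
```

Request:
send_rows(steps=[[[0.2,0.9,0,0,0.35],[0.2,0.9,0,0,0.35],[0.2,0.9,0,0,0.35],[0.2,0.9,0,0,0.35],[0.2,0.9,0,0,0.35]]])

```text
time_s: 6.18
ee_pos: [522.7, -218.6, 136.9]
ee_rot: [180.0, -0.0, -25.4]
force: [0.6, -0.7, -1.2]
gripper_width: 45.8
gripper_force: 12.0
```

Request:
send_rows(steps=[[[0.2,0.9,0,0,0.35],[0.27,0.3,0.4,0,0.35],[0,0,0.8,0,0.35],[0,0,0.5,0,0.35],[0,0,0,0,0.35]]])

```text
time_s: 6.6
ee_pos: [516.2, -267.3, 64.4]
ee_rot: [-180.0, 0.5, -25.5]
force: [-1.1, 1.9, -1.2]
gripper_width: 46.2
gripper_force: 12.0
```

```bash
python3 - <<'E'
from h import *
f,W=grab('scene')
p=f['pixels'].astype(int)
rect(W,box(W,430,580,-380,-220,10,100)&(p.min(2)>100),'white')
rect(W,box(W,430,580,-380,-220,34,46)&(p.min(2)>100),'pile')
plan(503.3,-300.7,34,-25.7);print(env.state()['gripper_width'])
E
```

```text
white n 866 uv [140.2 256.7] rect c [ 512.4 -285.5] size [86.2 75.2] ang 68.2 mean [ 528.3 -292.2] pca 77.0 z 42.1
pile n 239 uv [134.1 262.1] rect c [ 514.1 -307.1] size [46.8 54.5] ang 64.9 mean [ 521.4 -310. ] pca 40.8 z 40.1
turn 0.03
t 6.7 pos [ 517.9 -267.8   66.7] yaw -25.5 shift total [0.028 0.9   0.819]
45.82994857005351
```

Request:
send_rows(steps=[[[0.02,0.45,0,0.03,0.35],[0.02,0.45,0,0,0.35],[0,0,0,0,0.35],[0,0,0,0,0.35]]])

```text
time_s: 6.98
ee_pos: [506.4, -302.2, 70.5]
ee_rot: [180.0, -0.2, -25.8]
force: [-0.1, 0.5, -1.0]
gripper_width: 45.8
gripper_force: 12.0
```

```bash
python3 - <<'E'
from h import *
plan(504.2,-301.2,34,-25.7)
f,W=grab('top');p=f['pixels'].astype(int)
rect(W,box(W,430,580,-380,-220,15,105)&(p.min(2)>100),'white')
f,W=grab('scene');p=f['pixels'].astype(int)
rect(W,box(W,430,580,-380,-220,10,100)&(p.min(2)>100),'white')
E
```

```text
turn -0.01
t 7.0 pos [ 506.4 -302.2   70.5] yaw -25.8 shift total [-0.061  0.001  0.913]
white n 289 uv [413.6 193.9] rect c [ 491.8 -295.3] size [47.5 48.1] ang 63.0 mean [ 483.8 -285.1] pca 40.5 z 44.4
white n 859 uv [135.4 257.2] rect c [ 507.2 -302.6] size [54.2 76.6] ang 64.3 mean [ 520.6 -304.2] pca 144.1 z 40.5
```

Request:
send_rows(steps=[[[-0.06,0,0.3,0,0.35],[0,0,0.3,0,0.35],[0,0,0.2,0,0.35],[0,0,0.1,0,0.35],[0,0,0,0,0.35]]])

```text
time_s: 7.5
ee_pos: [503.6, -299.9, 32.8]
ee_rot: [-180.0, 0.0, -25.7]
force: [-0.3, -1.2, -0.9]
gripper_width: 46.1
gripper_force: 12.0
```

Request:
send_rows(steps=[[[0,0,0,0,0.35],[0,0,0,0,0.35]]])

```text
time_s: 7.67
ee_pos: [503.8, -300.5, 33.1]
ee_rot: [180.0, -0.1, -25.8]
force: [1.3, 0.4, -0.6]
gripper_width: 46.1
gripper_force: 12.0
```

```bash
python3 - <<'E'
from h import *
plan(504.2,-301.2,33,-25.7);print(env.state()['force'])
f,W=grab('scene','s2.png');a=cv2.imread('pics/s2.png')[200:300,80:200];cv2.imwrite('pics/s2c.png',cv2.resize(a,None,fx=5,fy=5,interpolation=2))
E
```

```text
turn -0.01
t 7.7 pos [ 503.8 -300.5   33.1] yaw -25.8 shift total [0.017 0.012 0.003]
[ 1.2822948   0.35752759 -0.62062251]
```

View pics/s2c.png

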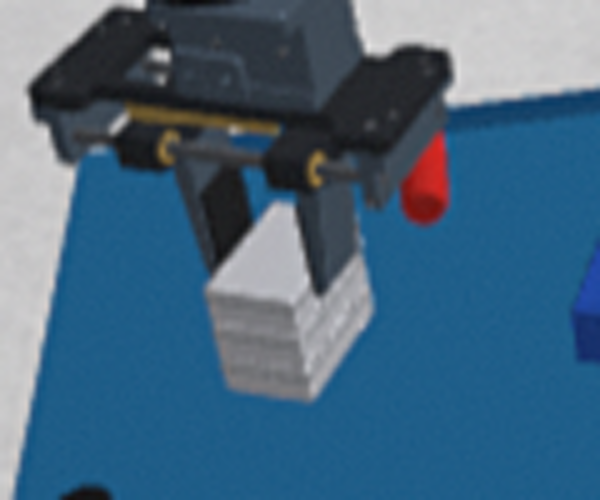

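The crop shows the box in line on the pile, with its edges flush at crop (210,290) to (310,400). I'll release it and retreat upwards.

Request:
send_rows(steps=[[[0,0,0.02,0,0.4],[0,0,0,0,0.55],[0,0,0,0,0.65],[0,0,0,0,0.65],[0,0,-0.2,0,0.65]]])

```text
time_s: 8.13
ee_pos: [502.2, -299.9, 38.9]
ee_rot: [-180.0, 0.2, -25.8]
force: [0.4, 1.1, -0.2]
gripper_width: 59.6
gripper_force: 0.0
```

Request:
send_rows(steps=[[[0,0,-0.5,0,0.65],[0,0,-0.8,0,0.65],[0,0,-0.9,0,0.65],[0,0,-0.9,0,0.65],[0,0,0,0,0.65]]])

```text
time_s: 8.55
ee_pos: [507.3, -303.0, 172.6]
ee_rot: [179.9, -0.9, -25.8]
force: [0.6, -0.6, 0.3]
gripper_width: 58.9
gripper_force: 0.0
```

```bash
python3 - <<'E'
from h import *
for n in('scene','top'):
    f,W=grab(n);p=f['pixels'].astype(int)
    rect(W,box(W,430,580,-380,-220,56,76)&(p.min(2)>100),n+'top3')
    rect(W,box(W,430,580,-380,-220,10,76)&(p.min(2)>100),n+'all')
    if n=='top':
        rect(W,box(W,480,690,50,190,86,104),'case')
plan(470,118,120,-2)
E
```

```text
scenetop3 n 399 uv [136.1 251.8] rect c [ 506.4 -301.9] size [47.4 73.1] ang 65.0 mean [ 509.4 -301.9] pca 153.8 z 62.3
sceneall n 840 uv [137.4 258.6] rect c [ 506.5 -301.9] size [47.4 73.2] ang 65.0 mean [ 518.1 -300.9] pca 142.3 z 53.7
toptop3 n 401 uv [418.  187.6] rect c [ 502.9 -299.9] size [46.9 70.9] ang 64.3 mean [ 501.9 -298.8] pca 154.5 z 64.5
topall n 522 uv [416.1 189. ] rect c [ 502.8 -299.9] size [47.1 70.9] ang 64.1 mean [ 499.2 -295.2] pca 158.0 z 63.5
case n 2154 uv [269.8 157.2] rect c [594.1 121.7] size [109.8 161.4] ang 88.5 mean [592.6 121. ] pca 177.9 z 95.0
turn -3.46
t 8.7 pos [ 504.2 -301.1  166.4] yaw -25.8 shift total [ -1.219 -10.44    1.16 ]
```

Request:
send_rows(steps=[[[0,0,0,-0.87,0.6],[0,0,0,-0.87,0.6],[0,0,0,-0.88,0.6],[0,0,0,-0.88,0.6],[0,-0.45,0,0,0.6]]])

```text
time_s: 9.07
ee_pos: [503.0, -284.1, 162.1]
ee_rot: [180.0, 0.1, -1.6]
force: [0.2, -0.3, -0.4]
gripper_width: 54.6
gripper_force: 0.0
```

Request:
send_rows(steps=[[[-0.1,-0.9,0,0,0.6],[-0.1,-0.9,0,0,0.6],[-0.1,-0.9,0,0,0.6],[-0.1,-0.9,0,0,0.6],[-0.1,-0.9,0,0,0.6]]])

```text
time_s: 9.48
ee_pos: [487.7, -100.2, 162.5]
ee_rot: [-180.0, 0.2, -1.8]
force: [-0.3, -0.1, -0.3]
gripper_width: 54.2
gripper_force: 0.0
```

Request:
send_rows(steps=[[[-0.1,-0.9,0,0,0.6],[-0.1,-0.9,0,0,0.6],[-0.1,-0.9,0,0,0.6],[-0.1,-0.9,0,0,0.6],[-0.1,-0.9,0,0,0.6]]])

```text
time_s: 9.9
ee_pos: [473.1, 80.1, 162.6]
ee_rot: [180.0, 0.2, -1.7]
force: [0.5, -0.1, 0.8]
gripper_width: 54.4
gripper_force: 0.0
```

Request:
send_rows(steps=[[[-0.1,-0.5,0,0,0.6],[0,0,0,0,0.6],[0,0,0,0,0.6]]])

```text
time_s: 10.15
ee_pos: [470.2, 99.1, 162.8]
ee_rot: [179.9, 0.1, -1.6]
force: [-0.1, -0.5, 0.9]
gripper_width: 54.9
gripper_force: 0.0
```

```bash
python3 - <<'E'
from h import *
plan(470,123,30,-1.7)
E
```

```text
turn 0.02
t 10.2 pos [470.2  99.1 162.8] yaw -1.6 shift total [-0.024 -0.598  3.32 ]
```

Request:
send_rows(steps=[[[-0.02,-0.6,0.3,0.02,0.6],[0,0,0.8,0,0.6],[0,0,0.8,0,0.6],[0,0,0.8,0,0.6],[0,0,0.6,0,0.6]]])

```text
time_s: 10.57
ee_pos: [469.7, 120.8, 29.2]
ee_rot: [179.9, 0.2, -2.0]
force: [-0.0, -0.1, 0.4]
gripper_width: 54.7
gripper_force: 0.0
```

Request:
send_rows(steps=[[[0,0,0,0,0.6],[0,0,0,0,0.6],[0,0,0,0,0.6]]])

```text
time_s: 10.82
ee_pos: [472.4, 122.0, 32.9]
ee_rot: [-180.0, -0.1, -1.9]
force: [-1.2, -0.5, 0.3]
gripper_width: 54.8
gripper_force: 0.0
```

```bash
python3 - <<'E'
from h import *
plan(494,123,30,-1.7)
f,W=grab('scene');m=box(W,430,512,60,190,10,175)
for z in range(20,150,8):
    k=m&(abs(W[...,2]-z)<4)
    if k.sum(): print(z,k.sum(),W[k].min(0).round(0),W[k].max(0).round(0))
E
```

```text
turn -0.03
t 10.8 pos [472.4 122.   32.9] yaw -1.9 shift total [ 0.538 -0.04   0.073]
52 2 [465.  84.  55.] [466. 149.  56.]
60 4 [457.  83.  60.] [467. 148.  64.]
68 11 [457.  82.  64.] [486. 149.  72.]
76 32 [457.  82.  72.] [495. 157.  80.]
84 37 [461.  69.  80.] [511. 157.  88.]
92 34 [458.  80.  88.] [498. 160.  96.]
100 34 [457.  80.  96.] [493. 158. 104.]
108 41 [462.  79. 104.] [497. 161. 112.]
116 28 [467.  78. 112.] [494. 161. 120.]
124 8 [454.  69. 121.] [494. 153. 128.]
132 15 [462.  68. 128.] [511. 172. 136.]
140 59 [466.  65. 136.] [512. 190. 144.]
148 129 [441.  61. 144.] [512. 189. 152.]
```

Request:
send_rows(steps=[[[0.1,0,0.15,0,0.6],[0.2,0,0.12,0,0.6],[0.2,0,0,0,0.6],[0.1,0,0,0,0.6],[0.1,0,0,0,0.6]]])

```text
time_s: 11.28
ee_pos: [498.4, 121.6, 21.1]
ee_rot: [180.0, 0.2, -1.9]
force: [-7.9, -0.0, 4.3]
gripper_width: 54.8
gripper_force: 3.3
```

Request:
send_rows(steps=[[[0.08,0,0,0,0.6],[0.08,0,0,0,0.6]]])

```text
time_s: 11.45
ee_pos: [503.7, 121.4, 21.1]
ee_rot: [180.0, 0.3, -1.9]
force: [-6.4, 0.3, 4.6]
gripper_width: 55.1
gripper_force: 3.1
```

Request:
send_rows(steps=[[[0.08,0,0,0,0.6],[0.08,0,0,0,0.6]]])

```text
time_s: 11.62
ee_pos: [507.1, 121.3, 21.1]
ee_rot: [179.9, 0.6, -1.9]
force: [-19.6, 2.9, 17.3]
gripper_width: 54.6
gripper_force: 9.9
```

Request:
send_rows(steps=[[[0,0,-0.1,0,0.6],[-0.02,0,-0.12,0,0.6],[-0.02,0,-0.12,0,0.6]]])

```text
time_s: 11.87
ee_pos: [505.8, 121.3, 33.3]
ee_rot: [179.9, 0.6, -1.9]
force: [-6.4, 2.0, -2.6]
gripper_width: 54.7
gripper_force: 3.2
```

```bash
cat >> h.py <<'E'
def tilt():
    f,W=grab('scene');p=f['pixels'].astype(int)
    m=box(W,500,683,68,172,62,260);g=(p.max(2)-p.min(2)<30)
    for x in range(510,690,12):
        k=m&g&(abs(W[...,0]-x)<6)
        if k.sum()>5: print(x,k.sum(),np.percentile(W[k][:,2],[5,50,95]).round(0))
    s=env.state();print(s['ee_pos'].round(1),s['force'].round(1),s['time_s'])
E
python3 -c "
from h import *
tilt()"
```

```text
510 77 [ 96. 186. 247.]
522 159 [102. 155. 248.]
534 815 [103. 183. 248.]
546 459 [102. 153. 249.]
558 122 [100. 102. 104.]
570 131 [ 99. 102. 104.]
582 128 [ 99. 101. 103.]
594 127 [ 98. 100. 102.]
606 110 [ 98.  99. 101.]
618 55 [ 95.  98. 100.]
630 130 [95. 97. 99.]
642 138 [94. 96. 98.]
654 126 [93. 95. 97.]
666 126 [93. 95. 97.]
678 138 [74. 93. 95.]
[505.8 121.4  34.1] [-8.6  1.7 -2.2] 11.9167
```

Request:
send_rows(steps=[[[0.06,0,-0.1,0,0.6],[0.02,0,-0.2,0,0.6],[0,0,-0.2,0,0.6]]])

```text
time_s: 12.17
ee_pos: [504.4, 121.0, 51.8]
ee_rot: [179.9, 1.2, -1.9]
force: [-13.6, 3.1, -1.4]
gripper_width: 55.0
gripper_force: 6.9
```

Request:
send_rows(steps=[[[0.03,0,-0.2,0,0.6],[0.03,0,-0.2,0,0.6]]])

```text
time_s: 12.33
ee_pos: [505.2, 121.0, 67.8]
ee_rot: [179.9, 1.4, -1.9]
force: [-17.6, 2.6, -1.3]
gripper_width: 55.0
gripper_force: 9.0
```

```bash
python3 -c "
from h import *
tilt()"
```

```text
510 60 [123. 168. 241.]
522 120 [130. 150. 230.]
534 653 [136. 212. 242.]
546 364 [132. 175. 258.]
558 157 [128. 131. 134.]
570 157 [124. 127. 130.]
582 169 [121. 124. 127.]
594 163 [117. 120. 123.]
606 175 [113. 117. 120.]
618 165 [110. 113. 116.]
630 62 [106. 109. 113.]
642 164 [103. 106. 109.]
654 152 [ 99. 102. 105.]
666 156 [ 96.  99. 102.]
678 260 [65. 93. 98.]
[505.4 121.1  69.2] [-20.    3.4   1.5] 12.3833
```

Request:
send_rows(steps=[[[0.02,0,-0.25,0,0.6],[0.05,0,-0.25,0,0.6],[0.08,0,-0.3,0,0.6]]])

```text
time_s: 12.63
ee_pos: [511.6, 120.9, 100.1]
ee_rot: [179.9, 1.3, -1.9]
force: [-17.9, 1.2, 3.2]
gripper_width: 54.6
gripper_force: 8.5
```

Request:
send_rows(steps=[[[0.11,0,-0.22,0,0.6],[0.13,0,-0.22,0,0.6]]])

```text
time_s: 12.8
ee_pos: [519.1, 120.8, 118.5]
ee_rot: [179.9, 1.6, -1.9]
force: [-26.0, 2.2, 9.5]
gripper_width: 54.3
gripper_force: 13.1
```

```bash
python3 -c "
from h import *
tilt()"
```

```text
510 81 [155. 239. 259.]
522 56 [160. 192. 258.]
534 128 [169. 191. 239.]
546 271 [184. 252. 259.]
558 300 [178. 228. 239.]
570 236 [170. 175. 181.]
582 239 [161. 166. 172.]
594 240 [153. 158. 163.]
606 240 [144. 149. 154.]
618 246 [135. 141. 146.]
630 250 [127. 132. 138.]
642 136 [117. 125. 129.]
654 212 [108. 114. 119.]
666 219 [100. 106. 111.]
678 244 [ 73.  97. 102.]
[520.3 120.9 120.3] [-26.    2.   11.3] 12.85
```

Request:
send_rows(steps=[[[0.1,0,-0.28,0,0.6],[0.14,0,-0.26,0,0.6],[0.17,0,-0.24,0,0.6]]])

```text
time_s: 13.1
ee_pos: [545.4, 120.3, 151.8]
ee_rot: [180.0, 0.3, -1.8]
force: [-2.4, -0.6, 0.4]
gripper_width: 54.8
gripper_force: 0.9
```

Request:
send_rows(steps=[[[0.22,0,-0.2,0,0.6],[0.22,0,-0.19,0,0.6]]])

```text
time_s: 13.27
ee_pos: [565.7, 119.7, 167.8]
ee_rot: [180.0, 0.0, -1.9]
force: [-0.1, -0.1, -0.5]
gripper_width: 55.0
gripper_force: 0.4
```

```bash
python3 -c "
from h import *
tilt()"
```

```text
546 6 [186. 198. 245.]
558 59 [195. 219. 245.]
570 71 [197. 228. 254.]
582 222 [201. 229. 255.]
594 31 [202. 206. 216.]
606 37 [209. 212. 214.]
618 334 [199. 209. 215.]
630 476 [176. 189. 201.]
642 497 [152. 165. 178.]
654 353 [128. 144. 154.]
666 397 [102. 116. 128.]
678 364 [ 80.  93. 105.]
[568.8 119.8 169.2] [2.6 0.2 0.6] 13.3167
```

Request:
send_rows(steps=[[[0.15,0,-0.1,0,0.6],[0.18,0,-0.08,0,0.6],[0.18,0,-0.06,0,0.6]]])

```text
time_s: 13.57
ee_pos: [586.2, 118.9, 176.8]
ee_rot: [180.0, 0.0, -1.9]
force: [-0.8, 0.2, 1.4]
gripper_width: 54.4
gripper_force: 0.6
```

```bash
python3 -c "
from h import *
tilt()"
```

```text
570 29 [199. 227. 248.]
582 63 [203. 230. 255.]
594 73 [205. 231. 258.]
606 205 [210. 233. 257.]
618 64 [211. 214. 216.]
630 85 [216. 218. 219.]
642 552 [188. 206. 219.]
654 705 [153. 173. 194.]
666 496 [115. 132. 156.]
678 506 [ 79.  98. 116.]
[588.3 118.9 177.2] [3.3 0.1 0.8] 13.6167
```

Request:
send_rows(steps=[[[0.15,0,-0.03,0,0.6],[0.15,0,-0.03,0,0.6],[0.15,0,0,0,0.6]]])

```text
time_s: 13.87
ee_pos: [604.6, 118.3, 179.2]
ee_rot: [180.0, -0.0, -1.9]
force: [0.7, 0.7, 0.8]
gripper_width: 54.8
gripper_force: 0.2
```

Request:
send_rows(steps=[[[0.15,0,0,0,0.6],[0.15,0,0,0,0.6],[0.1,0,0,0,0.6]]])

```text
time_s: 14.12
ee_pos: [620.9, 117.8, 178.8]
ee_rot: [180.0, -0.0, -1.9]
force: [0.2, 0.7, -0.9]
gripper_width: 54.5
gripper_force: 0.0
```

```bash
python3 -c "
from h import *
tilt()"
```

```text
606 30 [210. 229. 255.]
618 72 [205. 236. 256.]
630 75 [210. 235. 257.]
642 226 [215. 232. 257.]
654 120 [216. 217. 219.]
666 139 [217. 218. 220.]
678 1420 [112. 179. 217.]
[621.5 117.7 178.8] [ 0.4  0.5 -0.2] 14.1667
```

Request:
send_rows(steps=[[[0.1,0,0,0,0.6],[0.1,0,0,0,0.6],[0.05,0,0,0,0.6]]])

```text
time_s: 14.42
ee_pos: [630.5, 117.5, 179.1]
ee_rot: [180.0, -0.0, -1.9]
force: [-0.1, -0.2, -0.4]
gripper_width: 54.4
gripper_force: 0.0
```

Request:
send_rows(steps=[[[0.05,0,0,0,0.6],[0.05,0,0,0,0.6]]])

```text
time_s: 14.58
ee_pos: [631.7, 117.4, 179.1]
ee_rot: [180.0, 0.3, -1.9]
force: [-8.8, 1.5, 5.4]
gripper_width: 55.1
gripper_force: 4.7
```

```bash
cat >> h.py <<'E'
def stand():
    f,W=grab('scene');p=f['pixels'].astype(int);g=(p.max(2)-p.min(2)<30)
    rect(W,box(W,630,700,40,200,210,225)&g,'topface')
    k=box(W,672,700,75,165,95,205)&g&(abs(W[...,2]-166)>9)
    k&=(W[...,0]<690)
    A=np.c_[W[k][:,1:],np.ones(k.sum())];x=W[k][:,0]
    for _ in range(5):
        c=np.linalg.lstsq(A,x,rcond=None)[0];r=abs(A@c-x)<3;A,x=A[r],x[r]
    print('backface dx/dy,dx/dz deg',np.degrees(np.arctan(c[:2])).round(2),'x at y=115,z=140',(c@[115,140,1]).round(1),len(x))
    f,W=grab('top');rect(W,box(W,610,710,40,200,208,228),'topface top')
    s=env.state();print(s['ee_pos'].round(1),s['force'].round(1),s['time_s'])
E
python3 -c "
from h import *
stand()"
```

```text
topface n 613 uv [320.6 215.6] rect c [659.3 116.9] size [110.3  59.4] ang 87.5 mean [670.6 114.6] pca 88.1 z 216.5
backface dx/dy,dx/dz deg [ 2.03 -0.16] x at y=115,z=140 686.7 1031
topface top n 7 uv [281.1 115.6] rect c [666.   88.1] size [3.9 9.1] ang 37.8 mean [666.8  88. ] pca 138.7 z 220.2
[631.6 117.4 179.2] [-5.9 -0.8  3. ] 14.6833
```

Request:
send_rows(steps=[[[-0.2,0,0,0,0.3],[-0.5,0,0,0,0.1],[-0.8,0,0,0,0],[-0.5,0,-0.3,-0.5,0],[0,0,-0.5,-1,0]]])

```text
time_s: 15.1
ee_pos: [548.2, 119.6, 209.4]
ee_rot: [180.0, 0.5, 8.7]
force: [1.1, 0.3, -0.4]
gripper_width: 24.2
gripper_force: 0.0
```

Request:
send_rows(steps=[[[0,0,0,-1,0],[0,0,0,-1,0],[0,0,0,-1,0],[0,0,0,-1,0],[0,0,0,-1,0]]])

```text
time_s: 15.52
ee_pos: [554.0, 120.0, 211.4]
ee_rot: [180.0, -0.1, 43.2]
force: [-0.4, -0.9, 0.0]
gripper_width: 1.2
gripper_force: 0.0
```

Request:
send_rows(steps=[[[0,0,0,-1,0],[0,0,0,-1,0],[0,0,0,-1,0],[0,0,0,0,0]]])

```text
time_s: 15.85
ee_pos: [553.9, 120.0, 211.2]
ee_rot: [180.0, -0.0, 63.6]
force: [-0.4, -0.8, 0.0]
gripper_width: 0.3
gripper_force: 0.0
```

```bash
python3 -c "
from h import *
stand()
for n in('scene','top'):
    f,W=grab(n);p=f['pixels'].astype(int)
    rect(W,box(W,490,660,180,300,126,145),n+'bar')
    rect(W,box(W,490,600,215,300,148,175),n+'peg')
plan(546,297,195)
"
```

```text
topface n 555 uv [320.7 216.3] rect c [669.7 116.7] size [110.3  38.2] ang 87.9 mean [673.  114.1] pca 88.0 z 216.4
backface dx/dy,dx/dz deg [ 2.06 -0.18] x at y=115,z=140 686.5 1053
topface top n 1 uv [286. 123.] rect c [648.   75.9] size [0. 0.] ang 0.0 mean [648.   75.9] pca nan z 214.9
[554.  120.  211.3] [ 0.2  0.2 -0.5] 15.95
scenebar n 135 uv [350.2 219.5] rect c [588.8 229.2] size [ 12.8 135.5] ang 62.4 mean [591.2 227.7] pca 151.9 z 132.8
scenepeg n 27 uv [353.8 197.4] rect c [530.3 258.9] size [12.9 12.2] ang 44.7 mean [531.2 259.9] pca 163.4 z 158.0
topbar n 167 uv [229.8 155.6] rect c [583.2 231.6] size [ 14.2 136.8] ang 62.9 mean [588.1 229.7] pca 152.3 z 134.4
toppeg n 21 uv [216.7 174.7] rect c [529.9 261.5] size [10.  11.8] ang 90.0 mean [528.5 261.9] pca 38.6 z 160.4
t 16.1 pos [554.  120.  211.2] yaw 63.3 shift total [ 3.865 -2.165  0.405]h.py:16: RuntimeWarning: Degrees of freedom <= 0 for slice
  ev=cv2.PCACompute(q,None)[1][0] if 0 else np.linalg.eigh(np.cov(q.T))[1][:,1]
  c *= np.true_divide(1, fact)
  c *= np.true_divide(1, fact)
```

Request:
send_rows(steps=[[[0.77,-0.42,0,0.1,0],[0.77,-0.42,0,0,0],[0.77,-0.42,0,0,0],[0.77,-0.42,0,0,0],[0.77,-0.4,0,0,0]]])

```text
time_s: 16.47
ee_pos: [549.9, 296.6, 211.2]
ee_rot: [180.0, -0.0, 62.7]
force: [1.0, 0.1, 0.3]
gripper_width: 0.1
gripper_force: 0.0
```

Request:
send_rows(steps=[[[0,0,0,0,0],[0,0,0.3,0,0],[0,0,0,0,0]]])

```text
time_s: 16.72
ee_pos: [549.0, 294.9, 197.1]
ee_rot: [-179.9, 0.2, 62.8]
force: [-0.8, -0.8, 0.3]
gripper_width: 0.6
gripper_force: 0.0
```

```bash
python3 -c "
from h import *
plan(549,295,131,62)
"
```

```text
turn 0.11
t 16.7 pos [549.  294.9 197.1] yaw 62.8 shift total [ 0.002 -0.     1.652]
```

Request:
send_rows(steps=[[[0,0,0.6,0.1,0],[0,0,0.6,0,0],[0,0,0.45,0,0],[-0.2,0,0,0,0],[-0.2,0,0,0,0]]])

```text
time_s: 17.13
ee_pos: [542.0, 279.7, 132.6]
ee_rot: [-179.9, 0.1, 62.0]
force: [0.1, 0.3, 0.9]
gripper_width: 0.5
gripper_force: 0.2
```

Request:
send_rows(steps=[[[-0.38,-0.05,0,-1,0],[-0.38,-0.05,0,-1,0],[-0.38,-0.05,0,-1,0],[-0.38,-0.05,0,-1,0]]])

```text
time_s: 17.47
ee_pos: [517.0, 224.8, 135.4]
ee_rot: [179.8, -0.1, 89.9]
force: [-0.6, 0.7, 0.6]
gripper_width: 0.6
gripper_force: 0.2
```

```bash
cat >> h.py <<'E'
def gate():
    s=env.state();p=s['ee_pos'];a=np.radians(s['ee_rot'][2]);H=np.array([641,201.])
    d=H-p[:2];print('hinge in tool frame: x',(np.cos(a)*d[0]+np.sin(a)*d[1]).round(1),'y',(np.sin(a)*d[0]-np.cos(a)*d[1]).round(1),'want -24,126; yaw to go',178-s['ee_rot'][2]%360,p.round(1),s['force'].round(1))
    f,W=grab('scene');rect(W,box(W,480,660,50,300,126,143)&(f['pixels'].min(2)>70)&(np.hypot(W[...,0]-641,W[...,1]-201)<135)&(W[...,0]<652),'bar')
E
python3 -c "
from h import *
gate()"
```

```text
hinge in tool frame: x -23.6 y 124.0 want -24,126; yaw to go 88.12636871560912 [517.  224.8 135.4] [-0.6  0.7  0.6]
bar n 20 uv [330.3 207.1] rect c [528.  198.6] size [ 7.8 20.7] ang 88.8 mean [525.9 198.5] pca 4.4 z 131.9
```

Request:
send_rows(steps=[[[-0.38,-0.06,0.08,-1,0],[-0.38,-0.06,0,-1,0],[-0.38,-0.06,0,-1,0],[-0.38,-0.06,0,-1,0]]])

```text
time_s: 17.85
ee_pos: [518.2, 164.1, 131.9]
ee_rot: [179.8, 0.0, 117.2]
force: [-1.0, 0.1, 0.2]
gripper_width: 0.4
gripper_force: 0.1
```

```bash
python3 -c "
from h import *
gate()"
```

```text
hinge in tool frame: x -23.4 y 126.1 want -24,126; yaw to go 60.75061710894602 [518.2 164.1 131.9] [-1.   0.1  0.2]
bar n 7 uv [310.7 210.9] rect c [531.2 140.3] size [14.2  7.4] ang 45.5 mean [531.9 142.2] pca 50.6 z 131.8
```

Request:
send_rows(steps=[[[-0.38,-0.05,0,-1,0],[-0.38,-0.05,0,-1,0],[-0.38,-0.05,0,-1,0],[-0.38,-0.05,0,-1,0]]])

```text
time_s: 18.23
ee_pos: [549.0, 111.7, 131.8]
ee_rot: [179.8, 0.1, 144.7]
force: [1.8, 1.1, -0.8]
gripper_width: 0.5
gripper_force: 0.5
```

```bash
python3 -c "
from h import *
gate();stand()" 2>/dev/null
```

```text
hinge in tool frame: x -23.4 y 126.0 want -24,126; yaw to go 33.34186720503607 [549.  111.7 131.8] [ 1.8  1.1 -0.8]
bar n 10 uv [348.  231.3] rect c [639.3 201.5] size [9.8 8.4] ang 67.4 mean [639.  201.6] pca 71.3 z 134.7
topface n 555 uv [320.8 216.3] rect c [670.2 116.5] size [110.3  37.8] ang 87.1 mean [673.  114.3] pca 87.4 z 216.5
backface dx/dy,dx/dz deg [ 1.89 -0.03] x at y=115,z=140 686.6 1040
topface top n 3 uv [249. 111.] rect c [680.8 170.8] size [6.7 0.1] ang 1.0 mean [680.5 170.8] pca 1.1 z 222.0
[548.9 111.8 131.2] [-0.5 -0.2 -0.7] 18.3833
```

Request:
send_rows(steps=[[[-0.38,-0.05,0,-1,0],[-0.38,-0.05,0,-1,0],[-0.38,-0.05,0,-1,0],[-0.19,-0.02,0,-0.5,0]]])

```text
time_s: 18.72
ee_pos: [593.0, 82.6, 130.7]
ee_rot: [180.0, 0.1, 168.6]
force: [-0.1, 0.4, -1.1]
gripper_width: 0.3
gripper_force: 0.1
```

Request:
send_rows(steps=[[[-0.19,-0.02,0,-0.5,0],[-0.19,-0.02,0,-0.5,0]]])

```text
time_s: 18.88
ee_pos: [606.7, 79.1, 130.5]
ee_rot: [180.0, -0.0, 175.4]
force: [-0.5, -0.6, -0.5]
gripper_width: 0.6
gripper_force: 0.3
```

```bash
python3 -c "
from h import *
gate()" 2>/dev/null
```

```text
hinge in tool frame: x -24.4 y 124.3 want -24,126; yaw to go 2.5982099918251436 [606.7  79.1 130.5] [-0.5 -0.6 -0.5]
bar n 8 uv [348.4 231.5] rect c [640.1 202.5] size [10.4  7. ] ang 87.4 mean [639.5 202.4] pca 87.3 z 134.1
```

Nearly shut. I'll push along the tool's -x in small steps until the stop resists.

Request:
send_rows(steps=[[[-0.1,0,0,-0.3,0],[-0.08,0,0,0,0]]])

```text
time_s: 19.1
ee_pos: [612.6, 78.5, 130.3]
ee_rot: [-180.0, -0.2, 177.4]
force: [-7.8, 1.1, 2.7]
gripper_width: 0.6
gripper_force: 3.5
```

Request:
send_rows(steps=[[[-0.06,0,0,0,0],[-0.04,0,0,0,0]]])

```text
time_s: 19.27
ee_pos: [612.7, 78.5, 130.1]
ee_rot: [-180.0, -0.7, 177.3]
force: [-13.9, 0.4, 8.1]
gripper_width: 0.8
gripper_force: 6.5
```

The bar is against its stop, so I'll retreat and check.

Request:
send_rows(steps=[[[0.3,0,0,0,0],[0.6,0,0,0,0],[0.9,0,0,0,0],[0.9,0,-0.4,0,0],[0.3,0,-0.9,0,0]]])

```text
time_s: 19.68
ee_pos: [487.3, 82.5, 176.9]
ee_rot: [-179.8, -1.1, 177.4]
force: [-0.9, -0.2, 0.4]
gripper_width: 0.4
gripper_force: 0.0
```

Request:
send_rows(steps=[[[0,0.9,-0.3,0,0],[0,0.9,0,0,0],[0,0.9,0,0,0],[0,0,0,0,0],[0,0,0,0,0]]])

```text
time_s: 20.1
ee_pos: [502.2, 192.6, 194.2]
ee_rot: [180.0, 0.0, 177.6]
force: [0.8, -1.0, -0.6]
gripper_width: 0.6
gripper_force: 0.0
```

```bash
python3 - 2>/dev/null <<'E'
from h import *
stand()
for n in('top','scene'):
    f,W=grab(n,n+'9.png');p=f['pixels'].astype(int)
    rect(W,box(W,600,655,60,100,145,175),n+'peg')
    rect(W,box(W,590,648,60,215,120,142),n+'bar')
    rect(W,box(W,430,580,-380,-220,54,76)&(p.min(2)>100),n+'pile')
a=cv2.imread('pics/top9.png')[80:230,130:440];b=cv2.imread('pics/scene9.png')[160:310,110:420]
cv2.imwrite('pics/f9.png',cv2.resize(np.vstack([a,b]),None,fx=2,fy=2,interpolation=2))
E
```

```text
topface n 550 uv [320.8 216.3] rect c [669.5 116.2] size [109.3  37.9] ang 87.8 mean [672.9 114.4] pca 87.7 z 216.3
backface dx/dy,dx/dz deg [ 2.08 -0.12] x at y=115,z=140 686.6 1040
topface top n 477 uv [273.4 116.3] rect c [666.4 111.7] size [93.8 36.4] ang 88.0 mean [665.7 108. ] pca 85.7 z 218.6
[502.3 190.6 193.9] [-0.4  0.2 -0.1] 20.2
toppeg n 73 uv [283.7 131.6] rect c [639.9  83.2] size [32.7 21.8] ang 89.1 mean [643.9  81.3] pca 53.5 z 161.6
topbar n 80 uv [275.6 138.6] rect c [635.2 102.5] size [61.1  9.4] ang 85.6 mean [634.3 103.6] pca 86.3 z 133.4
toppile n 409 uv [417.9 187.5] rect c [ 502.9 -299.9] size [47.1 69.5] ang 65.3 mean [ 502.  -298.6] pca 155.3 z 64.4
scenepeg n 2 uv [295.  230.5] rect c [654.6  62.4] size [0.8 0. ] ang 154.0 mean [654.6  62.4] pca 154.0 z 172.3
scenebar n 39 uv [347.8 233.6] rect c [641.  199.9] size [14.8 15. ] ang 19.8 mean [642.9 199.9] pca 132.0 z 133.0
scenepile n 415 uv [136.1 252. ] rect c [ 505.3 -302. ] size [48.7 73.5] ang 63.9 mean [ 510.2 -301.8] pca 153.5 z 62.3
```

View pics/f9.png

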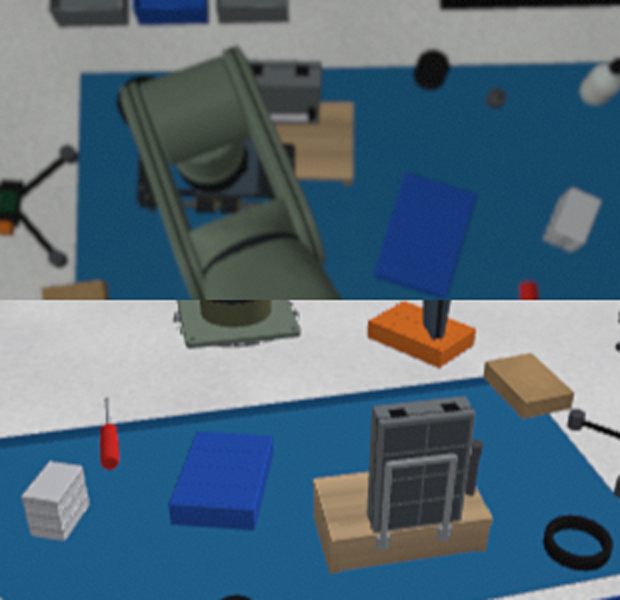

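The picture shows the case standing against the posts (bottom half, around (420,465)), the bar along its front (top half, around (290,118)), and the three-box pile in line. All the bystanders look undisturbed.

```bash
python3 -c "
from workcell import env
print(env.job_done())"
```

```text
the job is handed in; nothing more can be done
None
```

The job is handed in, though the hand-in call gave no verdict: by the last camera check the box is squarely on the pile, the case stands upright against the posts, and the retaining bar is shut.

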